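# Roll a copper pipe stub into a V-block and butt it to the stop

### The arm

A 6-joint arm with a two-finger parallel gripper is mounted at the origin on the work surface. World frame = base frame: x ahead of the robot, y to its left, z up, the work surface at z = 0. Lengths are in mm, angles in rad, forces in N, time in s.
With the tool pointing down it reaches from about 275 to 1000 mm from the base axis. Payload 8.4 kg.
Tool frame: the origin (TCP) lies between the finger pads; the fingertips stand 8 mm ahead of it and the grasp point (between the pads) lies 11 mm behind it (tcp_to_tips is the distance from the TCP to the fingertips, in mm); z points along the fingers, y is the line along which they close (so a half turn about z gives the same grasp; the last joint's range is limited). The gripper opens to 85 mm and grips with 20 to 120 N. Pads are 22 mm wide; open, the fingers measure 114 mm over their backs; the gripper's body (76 mm by 85 mm) begins 54 mm behind the grasp point. The pads swing forward as they close: fully open they stand 13 mm farther back than shut.
Start: joints at [1.257, 0.353, 1.633, -0, 1.155, -0.002], TCP at [191.731, 594.867, 239.281] pointing down, gripper open.
Joint ranges: [-2.63, 2.63], [-0.92, 2.1], [0.06, 2.66], [-1.3, 4.44], [0, 2.69], [-3.02, 3.02]. Speed limits (rad/s): [2.22, 2.22, 2.79, 3.14, 3.14, 3.14].

### API

Orientations are given as [roll, pitch, yaw] about the fixed x, y, z axes, in that order (R = Rz(yaw) Ry(pitch) Rx(roll)).
In Python, from rig import * gives the robot as it stands.
- The arm moves only by the tool step_arm, never from a script. Its argument "motion" is a list of rows, each an object with "claw": the finger opening in mm, from 0 to 85.4; "delta_pos": the shift along the tool's x, y, z in mm, a list of three; "turn": the turn about the tool's z in rad. In form: [{"claw": claw, "delta_pos": [dx, dy, dz], "turn": turn}, ...]. A call has 1 to 8 rows; each row shifts and turns the commanded pose from where the row before left it, along the tool's axes as they then stand; what a row does not reach is not made up. A row lasts 1/12 s, in which the tool goes at most 41.7 mm and 7.16 degrees, less where a joint would pass 70% of its speed; a pose out of reach is approached as far as the arm can. A call is refused whole if a number of a shift passes 41.7 or a number of a turn 0.125, either way. A call with a gripper value outside its range is refused whole. The fingers move at their own pace and stop on an object; "force" is the grip in N (left out, the last holds). Time passes only in rows, so rows that do not move let the fingers close. It gives the time, the measured TCP pose, the force, the opening and the grip force at its end, in the units of the state.
- sense(): the state, without advancing time (a new reading comes with each control period).
- grab_frame(name): name is "scene" or "top" or "wrist"; returns a dict with "img" (480x640x3 uint8, red, green, blue), "vertical_fov" (degrees; the focal length in pixels is half the picture's height over the tangent of half this angle, whatever the lens; pixels are square), "cx", "cy" (the principal point, pixels), "R" (3x3) and "t" (3): a world point X has camera coordinates R X + t. Camera axes: x right, y down, z forward; pixel columns grow to the right and rows downward; lengths in mm; the calibration is good to about 2 mm. A picture is of the moment at which its call begins. There is no depth.
- sign_off(): hands the job in; it is judged then, once.
The state is a dict: "clock": time; "qpos": joint angles; "qvel": joint speeds; "joint_efforts": joint torques, N m; "eef_pos": TCP position; "tcp_rot": TCP orientation; "contact_force": force on the tool from outside, world axes, zero at the start; "wrist_torque": the same for the moment, N m; "opening": opening from 0.0 (shut) to 1.0 (fully open); "grasp_force": force on a finger pad.
Only numpy, scipy, OpenCV 4.12 (cv2) and the standard library are available. Lean on these libraries where they do the work, as an engineer would, in place of code of your own. Each camera call takes 0.05 s, during which the arm holds its last target. There are 200 camera calls.

### The job

Using only pushes with the fingers, roll the copper pipe stub by its side along the bench, up the ramp and into the groove of the wooden V-block; then push on its end to slide it along the groove until it butts against the red stop, and move clear. Do not pinch or lift the pipe or ram it hard, and leave the white pipe, the can and the tray where they are.

Things in the scene. Friction and masses are not known exactly. Their poses are not given: they have to be found in the camera images.
- copper_pipe: Copper pipe stub, black end plugs: smooth, slippery cylinder (friction about 0.4) 42 mm in diameter, 140 mm long, 0.25 kg, rolling freely. Lies on the bench on either side of the V-block, its centre 105 to 140 mm from the groove, within 0.2 rad of parallel. Origin at its centre on the axis (21 mm above the bench at the start); own x along the pipe, towards the stop's end of the block; y, z turn as it rolls.
- vblock: Fixed wooden V-block, green V, 220 mm long. Origin on the bench under the groove's middle; x along the groove to the red stop, y across, z up. Same on both sides: a ramp rises from the bench at y = +-81 mm to a crest 16 mm high at y = +-21 mm; between the crests the V falls straight to 4 mm at y = 0. A pipe left on a ramp rolls back down. A seated pipe's axis is at y = 0, z = 28 mm.
- stop_face (a point): Point on the face of the red stop plate (56 mm wide, 12 mm thick, 45 mm high) at the groove's end, at the height of a seated pipe's axis, 28 mm above the bench; it lies at x = 100 mm, y = 0 of the V-block and faces its -x. A seated pipe that touches it has its centre 70 mm before it. The groove's other end (x = -110 mm) is open. At the start the pipe's centre is at x = -25 to 0 mm.
- white_pipe: White plastic pipe stub with grey end plugs, the same size as the copper one (42 mm by 140 mm), lying on the bench on the other side of the V-block; not to be moved. Origin at its centre on its axis, x along it.
- paint_can: Small closed can with a blue label, 68 mm in diameter, 90 mm high, standing at the robot's left; not to be moved. Origin at the centre of its underside.
- red_tray: Red plastic tray with one divider, 150 by 100 mm, 40 mm high, at the robot's right; not to be moved. Origin at the centre of its underside, x along the long side.
There are look-alikes about, which are no part of the job. What is meant by the copper_pipe is not blue, turquoise or yellow, and is the smaller of those in its own colour.

How it is judged:
By the outcome, as a careful person would: the job done as asked, in the order asked, and still so for the second after the job is handed in, with the robot touching nothing.
It also fails if it takes over 48 s, if anything falls off the work surface, if the arm or the gripper's body presses on something with over 40 N, if the wrist force passes 120 N, or if a joint passes its speed limit or range.

## Working session

There is one attempt and no reset: what is moved stays moved. The work goes in short steps, Python scripts to look and compute and a tool call to move; the robot and the scene stay as the last step left them, time stands still between calls to the robot, and variables do not carry over. Pictures are saved under pics/ and viewed, at most 10 in all, crops included, and the job is handed in when it is done.

Besides the shell and the picture viewer there is one more tool, called as name([rows], argument=value, ...), one row to a line, values as JSON. step_arm: Moves the arm, as the interface text tells. Its arguments: {"type":"object","properties":{"motion":{"type":"array","items":{"type":"object","properties":{"claw":{"type":"number"},"delta_pos":{"type":"array","items":{"type":"number"}},"turn":{"type":"number"}}}},"force":{"type":"number"}},"required":["motion"]}

```bash
mkdir -p pics; python3 - <<'E'
from rig import *
import cv2,json,numpy as np
for n in ("top","scene"):
    f=grab_frame(n); cv2.imwrite(f"pics/{n}0.png",f["img"][:,:,::-1])
    print(n,f["vertical_fov"],f["cx"],f["cy"],np.array(f["R"]).round(4).tolist(),np.array(f["t"]).round(2).tolist())
s=sense();print(s)
E
```

```text
top 53.96620556027949 315.8254648967896 236.2225851519737 [[0.0006, -0.9999, 0.0114], [-0.9907, -0.0021, -0.1357], [0.1357, -0.0113, -0.9907]] [5.14, 608.76, 1019.81]
scene 56.52475263953293 317.4139965175763 239.06584116438916 [[0.287, 0.9579, 0.0116], [0.5854, -0.1657, -0.7936], [-0.7583, 0.2345, -0.6083]] [-181.04, -299.65, 1597.89]
{'clock': 0.1, 'qpos': array([ 1.25660330e+00,  3.53603163e-01,  1.63405768e+00, -3.25325601e-06,
        1.15521779e+00, -2.38948879e-03]), 'qvel': array([-2.24714338e-04,  8.92429192e-05, -1.95701599e-03,  1.29122093e-03,
        3.33165049e-05,  1.55725034e-03]), 'joint_efforts': array([-1.25852705e-03, -6.06361628e+01, -3.42818820e+01, -6.54151131e-05,
        3.88270011e-03,  1.39514700e-05]), 'eef_pos': array([191.59861598, 594.46253753, 238.62248731]), 'tcp_rot': array([-3.14030667e+00, -9.81786832e-08,  2.82979043e+00]), 'contact_force': array([-0.840509  , -0.06400402,  0.09088196]), 'wrist_torque': array([-0.04258648,  0.01193687,  0.01116151]), 'grasp_force': 0.0, 'opening': 0.9951843685937626}
```

View pics/top0.png

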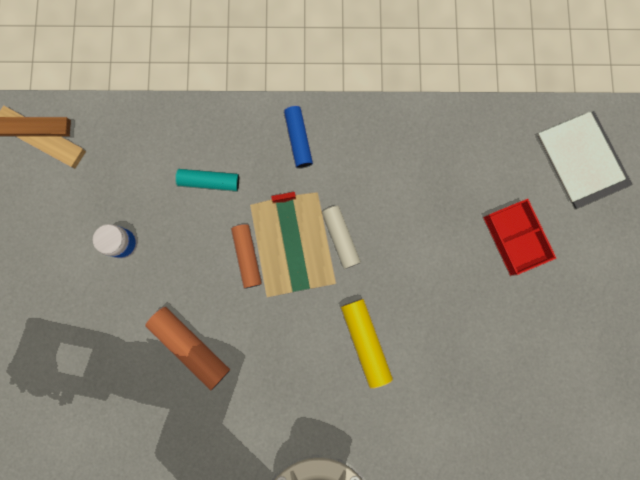

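View pics/scene0.png

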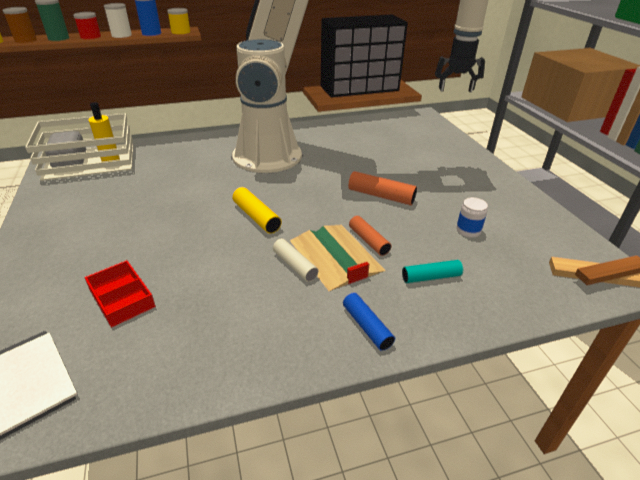

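```bash
cat > h.py <<'E'
from rig import *
import cv2,numpy as np
from scipy.optimize import least_squares
def proj(f,X):
    X=np.atleast_2d(X); c=X@np.array(f["R"]).T+np.array(f["t"]); F=240/np.tan(np.radians(f["vertical_fov"]/2))
    return np.c_[f["cx"]+F*c[:,0]/c[:,2], f["cy"]+F*c[:,1]/c[:,2]]
def cyl(p,z,r=21,L=140):
    a=np.linspace(0,2*np.pi,40); c,s=np.cos(p[2]),np.sin(p[2]); P=[]
    for x in(-L/2,L/2): P.append(np.c_[p[0]+x*c-r*np.cos(a)*s,p[1]+x*s+r*np.cos(a)*c,z+r*np.sin(a)])
    return np.vstack(P)
def place(p,Q):
    Q=np.array(Q,float); c,s=np.cos(p[2]),np.sin(p[2])
    return np.c_[p[0]+Q[:,0]*c-Q[:,1]*s,p[1]+Q[:,0]*s+Q[:,1]*c,Q[:,2]]
def feat(m):
    m=m; cx=m['m10']/m['m00'];cy=m['m01']/m['m00']
    return np.array([cx,cy]), 0.5*np.arctan2(2*m['mu11'],m['mu20']-m['mu02'])
def hullfeat(f,P): return feat(cv2.moments(cv2.convexHull(proj(f,P).astype(np.float32))))
def comp(mask,pt):
    n,l,s,c=cv2.connectedComponentsWithStats(mask.astype(np.uint8))
    d=[np.hypot(*(c[i]-pt)) if s[i,4]>60 else 1e9 for i in range(1,n)]
    return (l==1+int(np.argmin(d))).astype(np.uint8)
def fit(model,obs,p0):  # obs: list (f,mask)
    F=[(f,*feat(cv2.moments(m,True))) for f,m in obs]
    def res(p):
        r=[]
        for f,c,a in F:
            c2,a2=hullfeat(f,model(p)); r+=list(c2-c)+[30*np.sin(a2-a)]
        return r
    s=least_squares(res,p0,x_scale=[10,10,.1]); return s.x,np.round(s.fun,2)
def hsv(f): return cv2.cvtColor(f["img"],cv2.COLOR_RGB2HSV).astype(int)
E
python3 - <<'E'
from h import *
T,S=grab_frame("top"),grab_frame("scene"); h,g=hsv(T),hsv(S)
org=lambda h:((h[...,0]>=5)&(h[...,0]<=14)&(h[...,1]>150)&(h[...,2]>60))
for n,(x,y) in dict(cop=(246,255),white=(341,237),wood=(265,240),green=(292,245),red=(284,197)).items(): print(n,h[y,x])
for n,(x,y) in dict(cop=(368,232),green=(337,248),red=(358,271)).items(): print(n,g[y,x])
mc=comp(org(h),(246,255)); ms=comp(org(g),(370,235))
print(mc.sum(),ms.sum(),cv2.boundingRect(mc),cv2.boundingRect(ms))
p0=[500,140,.1]
for o in ([(T,mc)],[(T,mc),(S,ms)]): print("cop",*fit(lambda p:cyl(p,21),o,p0))
gm=lambda h:(h[...,0]>60)&(h[...,0]<84)&(h[...,1]>100)
G=[[a,b,16] for a in(-110,100) for b in(-21,21)]
mg=comp(gm(h),(292,245));mg2=comp(gm(g),(337,248));print(mg.sum(),mg2.sum(),cv2.boundingRect(mg),cv2.boundingRect(mg2))
print("green",*fit(lambda p:place(p,G),[(T,mg)],p0))
wm=((h[...,0]>=12)&(h[...,0]<=25)&(h[...,1]>70)&(h[...,2]>120))|gm(h)|(((h[...,0]<4)|(h[...,0]>176))&(h[...,1]>180))
mw=comp(wm&(mc==0),(292,245));print(mw.sum(),cv2.boundingRect(mw))
W=[[a,b,0] for a in(-110,110) for b in(-81,81)]+[[a,b,16] for a in(-110,110) for b in(-21,21)]+[[a,b,z] for a in(100,112) for b in (-28,28) for z in (45,)]
print("block",*fit(lambda p:place(p,W),[(T,mw)],p0))
wh=(h[...,1]<50)&(h[...,2]>150); print("white",*fit(lambda p:cyl(p,21),[(T,comp(wh,(341,237)))],[500,0,.1]))
# overlay
im=T["img"][:,:,::-1].copy();v=cv2.resize(im[180:310,210:370],None,fx=5,fy=4.6)
cv2.imwrite("pics/mask.png",np.hstack([cv2.resize(x[180:310,210:370],None,fx=2.4,fy=2.4,interpolation=0) for x in (mw*255,mc*255)]))
E
```

```text
cop [ 11 159 184]
white [ 24  36 204]
wood [ 20 105 191]
green [ 71 113 108]
red [  3 221 163]
cop [ 10 188 206]
green [ 70 122 121]
red [  2 224 108]
1013 593 (232, 225, 29, 62) (350, 216, 40, 39)
cop [5.64751970e+02 1.64637638e+02 3.10456614e-01] [ 0.07  0.85 -2.43]
cop [5.61320785e+02 1.61224149e+02 2.35676298e-01] [ 1.55  2.36 -0.16  0.69  1.08 -0.21]
1330 556 (277, 201, 32, 90) (313, 227, 43, 44)
green [5.0e+02 1.4e+02 1.0e-01] [-35.63  42.48   3.18]
1330 (277, 201, 32, 90)
block [5.93316478e+02 1.01683783e+01 1.00000000e-01] [21.14 -1.31  2.61]
white [ 6.16131880e+02 -1.48870671e-05  3.60621814e-01] [-22.77  -2.22   0.04]
```

```bash
python3 - <<'E'
s=open('h.py').read()
s=s.replace("import least_squares","import minimize")
s=s.replace("    s=least_squares(res,p0,x_scale=[10,10,.1]); return s.x,np.round(s.fun,2)","""    sim=np.array(p0)+np.array([[0,0,0],[40,0,0],[0,40,0],[0,0,.2]])
    s=minimize(lambda p:np.sum(np.square(res(p))),p0,method="Nelder-Mead",options=dict(initial_simplex=sim,xatol=1e-3,fatol=1e-5,maxiter=3000))
    return s.x.round(3),np.round(res(s.x),2)""")
s+='''
org=lambda h:((h[...,0]>=4)&(h[...,0]<=14)&(h[...,1]>125)&(h[...,2]>40))
gm=lambda h:(h[...,0]>55)&(h[...,0]<84)&(h[...,1]>85)
red=lambda h:(((h[...,0]<4)|(h[...,0]>176))&(h[...,1]>180))
def close(m): return cv2.morphologyEx(m.astype(np.uint8),cv2.MORPH_CLOSE,np.ones((3,3)))
'''
open('h.py','w').write(s)
E
cat > m.py <<'E'
from h import *
T,S=grab_frame("top"),grab_frame("scene"); h,g=hsv(T),hsv(S)
def area(f,P): return cv2.contourArea(cv2.convexHull(proj(f,P).astype(np.float32)))
mc=comp(org(h),(246,255)); ms=comp(org(g),(370,235))
p0=[560,150,.1]
for o in ([(T,mc)],[(S,ms)],[(T,mc),(S,ms)]):
    r=fit(lambda p:cyl(p,21),o,p0);print("cop",*r,[(int(m.sum()),area(f,cyl(r[0],21))) for f,m in o])
G=[[a,b,16] for a in(-110,100) for b in(-21,21)]
mg=comp(gm(h),(292,245))
r=fit(lambda p:place(p,G),[(T,mg)],p0);print("green",*r,mg.sum(),area(T,place(r[0],G)))
wm=((h[...,0]>=14)&(h[...,0]<=28)&(h[...,1]>60)&(h[...,2]>90))|gm(h)|red(h)
mw=comp(close(wm&(mc==0)),(292,245))
W=[[a,b,0] for a in(-110,110) for b in(-81,81)]+[[a,b,16] for a in(-110,110) for b in(-21,21)]+[[a,b,z] for a in(100,112) for b in (-28,28) for z in (45,)]
r=fit(lambda p:place(p,W),[(T,mw)],p0);print("block",*r,mw.sum(),area(T,place(r[0],W)))
wh=(h[...,1]<50)&(h[...,2]>130); m=comp(wh,(341,237));r=fit(lambda p:cyl(p,21),[(T,m)],[560,-30,.1]);print("white",*r,m.sum(),area(T,cyl(r[0],21)))
R=[[a,b,z] for a in(100,112) for b in (-28,28) for z in (16,45)]
o=[(T,comp(red(h),(284,197))),(S,comp(red(g),(358,271)))]
r=fit(lambda p:place(p,R),o,p0);print("red",*r,[(int(m.sum()),area(f,place(r[0],R))) for f,m in o])
crop=lambda a:cv2.resize(a[180:310,210:370],None,fx=4,fy=4,interpolation=cv2.INTER_NEAREST)
v=T["img"][:,:,::-1].copy();v=crop(v)
for m,c in ((mc,(255,0,0)),(mw,(0,255,255)),(mg,(255,0,255))):
    cs,_=cv2.findContours(crop(m),0,2); cv2.drawContours(v,cs,-1,c,1)
cv2.imwrite("pics/mask1.png",v)
E
python3 m.py
```

```text
cop [5.66566e+02 1.65110e+02 2.32000e-01] [-0. -0. -0.] [(1066, 1170.3002331595635)]
cop [5.56290e+02 1.61349e+02 2.29000e-01] [-0. -0.  0.] [(634, 754.3269864069298)]
cop [5.63696e+02 1.62776e+02 2.31000e-01] [ 1.    1.26  0.01  1.53  1.51 -0.07] [(1066, 1170.4456135296496), (634, 763.4954073985573)]
green [5.96782e+02 6.04360e+01 1.93000e-01] [0. 0. 0.] 1410 1659.1037139869295
block [5.95652e+02 6.03610e+01 1.93000e-01] [0. 0. 0.] 6707 6749.680473925313
white [639.133 -38.636   1.447] [0. 0. 0.] 258929 1124.5703181754798
red [6.01051e+02 5.22460e+01 2.55000e-01] [ 0.75 -0.91 -1.79  0.55 -1.71  1.81] [(141, 196.06161034060642), (254, 276.16214494453743)]
```

View pics/mask1.png

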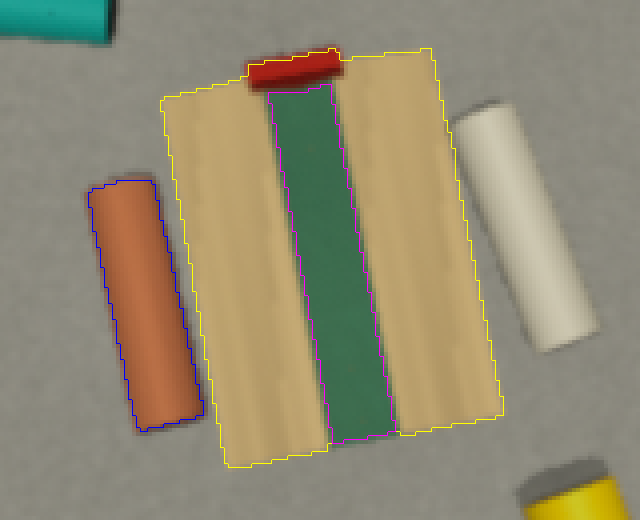

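The top view shows the copper pipe at px (246,255). The V-block is at about (292,245) with the stop at (284,197), and the white pipe is on the far side at (341,237). In the block frame the copper pipe sits at x≈-9, y≈+108. I'll turn the tool so its axes match the block's, then move beside the pipe.

step_arm([
  {"claw": 85,"delta_pos": [0,0,0],"turn": 0.118},
  {"claw": 85,"delta_pos": [0,0,0],"turn": 0.118},
  {"claw": 85,"delta_pos": [0,0,0],"turn": 0.118},
  {"claw": 85,"delta_pos": [0,0,0],"turn": 0.118},
  {"claw": 85,"delta_pos": [0,0,0],"turn": 0.118},
  {"claw": 85,"delta_pos": [0,0,0],"turn": 0.118},
  {"claw": 85,"delta_pos": [0,0,0],"turn": 0.118},
  {"claw": 85,"delta_pos": [0,0,0],"turn": 0.118},
])

```text
clock: 0.97
eef_pos: [191.7, 594.8, 239.2]
tcp_rot: [-3.141, 0.0, 1.88]
contact_force: [0.4, 0.2, -0.9]
opening: 0.997
grasp_force: 0.0
```

step_arm([
  {"claw": 85,"delta_pos": [0,0,0],"turn": 0.122},
  {"claw": 85,"delta_pos": [-31,20,0],"turn": 0},
  {"claw": 85,"delta_pos": [-31,20,0],"turn": 0},
  {"claw": 85,"delta_pos": [-31,20,0],"turn": 0},
  {"claw": 85,"delta_pos": [-31,20,0],"turn": 0},
  {"claw": 85,"delta_pos": [-31,20,0],"turn": 0},
  {"claw": 85,"delta_pos": [-31,20,0],"turn": 0},
  {"claw": 85,"delta_pos": [-31,20,0],"turn": 0},
])

```text
clock: 1.63
eef_pos: [371.7, 407.3, 239.4]
tcp_rot: [3.141, -0.0, 1.764]
contact_force: [-0.1, 1.2, -0.3]
opening: 0.997
grasp_force: 0.0
```

step_arm([
  {"claw": 85,"delta_pos": [-31,20,0],"turn": 0},
  {"claw": 85,"delta_pos": [-31,20,0],"turn": 0},
  {"claw": 85,"delta_pos": [-31,20,0],"turn": 0},
  {"claw": 85,"delta_pos": [-31,20,0],"turn": 0},
  {"claw": 85,"delta_pos": [-31,20,0],"turn": 0},
  {"claw": 85,"delta_pos": [-31,20,0],"turn": 0},
  {"claw": 85,"delta_pos": [0,0,0],"turn": 0},
  {"claw": 85,"delta_pos": [0,0,0],"turn": 0},
])

```text
clock: 2.3
eef_pos: [525.3, 247.7, 239.1]
tcp_rot: [-3.141, 0.0, 1.761]
contact_force: [-0.0, 1.3, 0.2]
opening: 0.995
grasp_force: 0.0
```

```bash
cat > s.py <<'E'
from h import *
B=np.array([596,60.5,.193])
def blk(p,B=B):
    d=np.array(p[:2])-B[:2];c,s=np.cos(B[2]),np.sin(B[2]);return np.round([d[0]*c+d[1]*s,-d[0]*s+d[1]*c],1)
if __name__=="__main__":
    s=sense();print(s["clock"],blk(s["eef_pos"]),s["eef_pos"].round(1),s["tcp_rot"].round(3),s["contact_force"].round(1),s["opening"])
E
python3 s.py; python3 - <<'E'
from s import *
f=grab_frame("wrist");cv2.imwrite("pics/w1.png",f["img"][:,:,::-1])
E
```

```text
2.3 [-33.5 197.3] [525.3 247.7 239.1] [-3.141  0.     1.761] [-0.   1.3  0.2] 0.9948527885722739
```

View pics/w1.png

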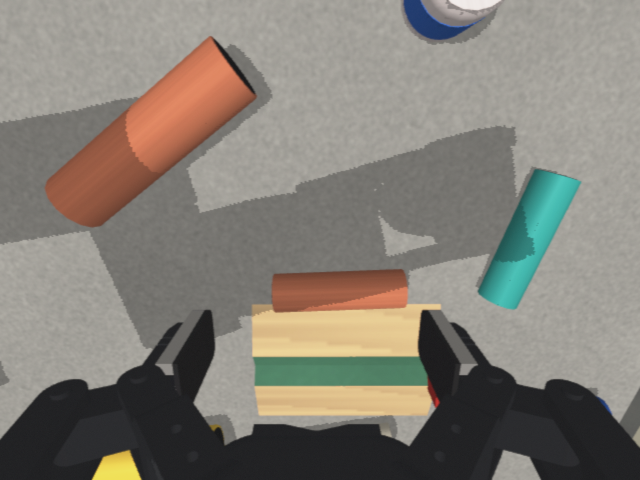

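The wrist view shows the copper pipe at px (272–408, 270–312), with the block and green V just below it. The can, the turquoise pipe and the big pipe are well away. I'll refine the poses from this closer frame.

```bash
python3 - <<'E'
from s import *
f=grab_frame("wrist");h=hsv(f)
mc=comp(org(h),(340,290));r=fit(lambda p:cyl(p,21),[(f,mc)],[566,165,.23])
print(r,blk(r[0]),mc.sum(),cv2.boundingRect(mc))
mg=(gm(h)&(h[...,0]>65)).astype(np.uint8);mg=comp(mg,(340,370))
ys=[];
for x in range(270,405,5):
    y=np.where(mg[:,x])[0];ys.append((x,y.min()-.5,y.max()+.5))
ys=np.array(ys)
# back-project crest edges to z=16
F=240/np.tan(np.radians(f["vertical_fov"]/2));R=np.array(f["R"]);t=np.array(f["t"]);C=-R.T@t
def bp(u,v,z):
    d=R.T@np.array([(u-f["cx"])/F,(v-f["cy"])/F,1]);return (C+d*(z-C[2])/d[2])
for k in(1,2):
    P=np.array([bp(a[0],a[k],16)[:2] for a in ys]);b=np.array([blk(p) for p in P]);print(k,b[[0,-1]].tolist(),"meany",b[:,1].mean(),"slope",np.polyfit(b[:,0],b[:,1],1)[0])
E
python3 s.py
```

```text
(array([5.65199e+02, 1.63836e+02, 2.28000e-01]), array([-0.,  0.,  0.])) [-10.4 107.3] 4976 (273, 271, 135, 42)
1 [[-89.8, 18.1], [63.6, 17.8]] meany 17.977777777777778 slope -0.0018935866393494055
2 [[-91.4, -20.4], [66.3, -20.7]] meany -20.57407407407408 slope -0.0019526017476211
2.4 [-34.7 199.2] [523.8 249.3 239.1] [-3.141 -0.     1.763] [-0.9  0.3  0.1] 0.9984730455086261
```

step_arm([
  {"claw": 85,"delta_pos": [-19,12,10],"turn": 0},
  {"claw": 85,"delta_pos": [-19,12,25],"turn": 0},
  {"claw": 85,"delta_pos": [0,0,35],"turn": 0},
  {"claw": 85,"delta_pos": [0,0,35],"turn": 0},
  {"claw": 85,"delta_pos": [0,0,35],"turn": 0},
  {"claw": 85,"delta_pos": [0,0,30],"turn": 0},
  {"claw": 85,"delta_pos": [0,0,20],"turn": 0},
  {"claw": 85,"delta_pos": [0,0,0],"turn": 0},
])

```text
clock: 3.07
eef_pos: [551.2, 216.8, 45.2]
tcp_rot: [-3.134, 0.001, 1.766]
contact_force: [-1.2, -0.5, -0.1]
opening: 0.994
grasp_force: 0.0
```

step_arm([
  {"claw": 85,"delta_pos": [0,0,15],"turn": 0},
  {"claw": 85,"delta_pos": [0,0,10],"turn": 0},
  {"claw": 85,"delta_pos": [0,0,6],"turn": 0},
  {"claw": 85,"delta_pos": [0,0,4],"turn": 0},
  {"claw": 85,"delta_pos": [0,0,0],"turn": 0},
])

```text
clock: 3.48
eef_pos: [554.8, 216.8, 14.3]
tcp_rot: [-3.141, 0.0, 1.764]
contact_force: [-1.0, -0.6, -0.6]
opening: 0.995
grasp_force: 0.0
```

```bash
python3 s.py; python3 - <<'E'
from s import *
f=grab_frame("scene");cv2.imwrite("pics/s1.png",cv2.resize(f["img"][170:300,290:450,::-1],None,fx=4.5,fy=4.5,interpolation=cv2.INTER_CUBIC))
E
```

```text
3.4833 [-10.4 161.3] [554.8 216.8  14.3] [-3.141  0.     1.764] [-1.  -0.6 -0.6] 0.9948559513977842
```

View pics/s1.png

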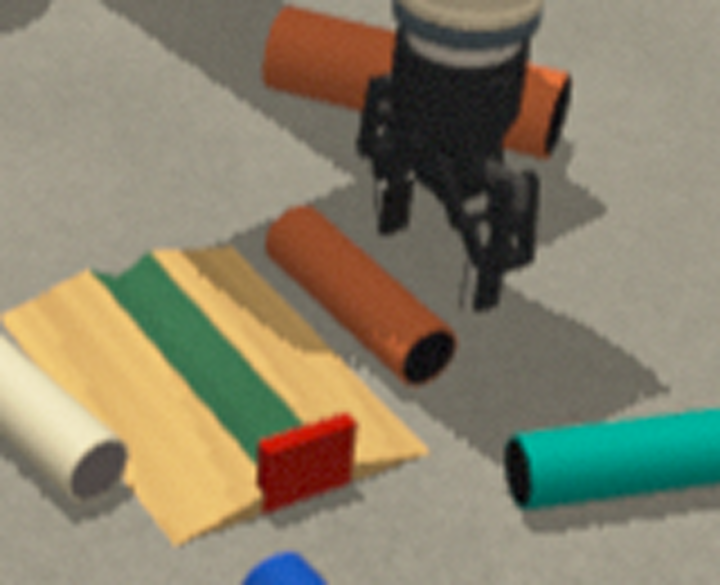

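```bash
python3 - <<'E'
from s import *
f=grab_frame("scene")
for z in(0,6,12,19):
    P=place(B,[[-10+43+d,161+e,z] for d in(0,14) for e in(-11,0,11)]);print(z,proj(f,P).round(1).tolist(),proj(f,place(B,[[-67,161,z],[-53,161,z]])).round(1).tolist())
E
```

```text
0 [[390.8, 245.0], [394.1, 243.9], [397.5, 242.7], [393.8, 247.9], [397.2, 246.8], [400.6, 245.6]] [[373.5, 224.5], [376.3, 227.1]]
6 [[391.0, 243.2], [394.4, 242.1], [397.7, 241.0], [394.1, 246.2], [397.5, 245.0], [400.9, 243.8]] [[373.7, 222.8], [376.4, 225.3]]
12 [[391.3, 241.5], [394.6, 240.3], [398.0, 239.2], [394.3, 244.4], [397.8, 243.2], [401.1, 242.1]] [[373.9, 221.0], [376.6, 223.6]]
19 [[391.6, 239.4], [395.0, 238.2], [398.3, 237.1], [394.7, 242.3], [398.1, 241.1], [401.5, 240.0]] [[374.1, 219.0], [376.9, 221.6]]
```

Projecting the fingers shows the open tips stand about 5 mm behind the TCP, so at z≈19 now. I'll lower 7 mm and push slowly.

step_arm([
  {"claw": 85,"delta_pos": [0,0,4],"turn": 0},
  {"claw": 85,"delta_pos": [0,0,3],"turn": 0},
  {"claw": 85,"delta_pos": [-3,0,0],"turn": 0},
  {"claw": 85,"delta_pos": [-3,0,0],"turn": 0},
  {"claw": 85,"delta_pos": [-3,0,0],"turn": 0},
  {"claw": 85,"delta_pos": [-3,0,0],"turn": 0},
  {"claw": 85,"delta_pos": [-3,0,0],"turn": 0},
  {"claw": 85,"delta_pos": [-2,0,0],"turn": 0},
])

```text
clock: 4.25
eef_pos: [558.5, 199.3, 7.4]
tcp_rot: [3.141, 0.0, 1.763]
contact_force: [-0.0, 1.0, -0.3]
opening: 0.993
grasp_force: 0.0
```

step_arm([
  {"claw": 85,"delta_pos": [-2,0,0],"turn": 0},
  {"claw": 85,"delta_pos": [-2,0,0],"turn": 0},
  {"claw": 85,"delta_pos": [-2,0,0],"turn": 0},
  {"claw": 85,"delta_pos": [-3,0,0],"turn": 0},
  {"claw": 85,"delta_pos": [-3,0,0],"turn": 0},
  {"claw": 85,"delta_pos": [-3,0,0],"turn": 0},
  {"claw": 85,"delta_pos": [-3,0,0],"turn": 0},
  {"claw": 85,"delta_pos": [-3,0,0],"turn": 0},
])

```text
clock: 4.92
eef_pos: [562.4, 178.9, 7.3]
tcp_rot: [3.142, 0.0, 1.764]
contact_force: [-0.6, 0.6, 0.7]
opening: 0.994
grasp_force: 0.1
```

```bash
cat > w.py <<'E'
from s import *
import sys
f=grab_frame("wrist");h=hsv(f);z=float(sys.argv[1])
m=org(h);s=sense()
g=blk(s["eef_pos"]);q=place(B,[[g[0],g[1]-15-21,z]])
mc=comp(m,proj(f,q)[0]);r=fit(lambda p:cyl(p,z),[(f,mc)],[q[0,0],q[0,1],.2])
print("pipe",r[0],blk(r[0]),r[1],mc.sum(),cv2.boundingRect(mc))
T=grab_frame("top");h=hsv(T);mc=comp(org(h),proj(T,q)[0]);r=fit(lambda p:cyl(p,z),[(T,mc)],[q[0,0],q[0,1],.2])
print("top",r[0],blk(r[0]),mc.sum(),cv2.boundingRect(mc))
E
python3 s.py; python3 w.py 21
```

```text
4.9167 [-10.3 122.7] [562.4 178.9   7.3] [3.142 0.    1.764] [-0.6  0.6  0.7] 0.994188609818715
pipe [5.66547e+02 1.55537e+02 2.08000e-01] [-10.7  98.9] [-0.  0.  0.] 16185 (194, 356, 245, 90)
top [5.68226e+02 1.33785e+02 2.04000e-01] [-13.2  77.3] 478 (250, 223, 20, 61)
```

```bash
python3 - <<'E'
from s import *
a=grab_frame("wrist")["img"];b=grab_frame("top")["img"]
b=cv2.resize(b[180:310,180:370],(640,438))
cv2.imwrite("pics/w2.png",np.hstack([cv2.resize(a,(400,300)),cv2.resize(b,(400,300))])[:,:,::-1])
E
```

```text
(no output)
```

View pics/w2.png

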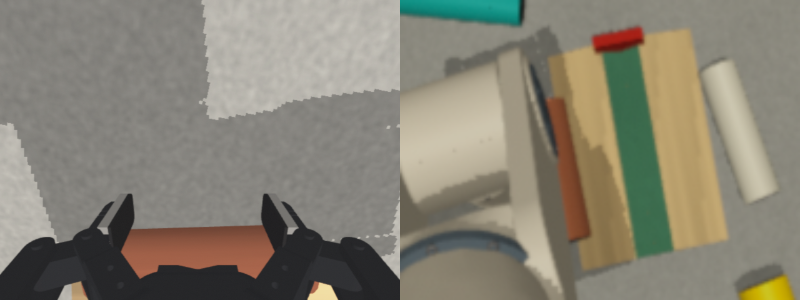

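The wrist view shows both fingers behind the pipe. The top view shows the pipe's far edge at about px (264,253), parallel to the groove. I'll push on up the ramp.

step_arm([
  {"claw": 85,"delta_pos": [-3,0,0],"turn": 0},
  {"claw": 85,"delta_pos": [-3,0,0],"turn": 0},
  {"claw": 85,"delta_pos": [-3,0,0],"turn": 0},
  {"claw": 85,"delta_pos": [-3,0,0],"turn": 0},
  {"claw": 85,"delta_pos": [-3,0,-0.6],"turn": 0},
  {"claw": 85,"delta_pos": [-3,0,-0.6],"turn": 0},
  {"claw": 85,"delta_pos": [-3,0,-0.6],"turn": 0},
  {"claw": 85,"delta_pos": [-3,0,-0.6],"turn": 0},
])

```text
clock: 5.78
eef_pos: [567.4, 156.0, 10.2]
tcp_rot: [3.141, -0.001, 1.764]
contact_force: [-1.2, 5.2, 2.1]
opening: 0.996
grasp_force: 2.6
```

```bash
cat > e.py <<'E'
from s import *
import sys
z=float(sys.argv[1])
f=grab_frame("top");h=hsv(f);F=240/np.tan(np.radians(f["vertical_fov"]/2));R=np.array(f["R"]);C=-R.T@np.array(f["t"])
def bp(u,v,z):
    d=R.T@np.array([(u-f["cx"])/F,(v-f["cy"])/F,1]);return (C+d*(z-C[2])/d[2])
m=org(h);m[:, :225]=0;m[:,330:]=0;m[:205]=0;m[300:]=0
m=cv2.morphologyEx(m.astype(np.uint8),cv2.MORPH_OPEN,np.ones((2,2)))
v,u=np.where(m);P=[]
for r in range(v.min()+2,v.max()-1):
    c=np.where(m[r])[0]
    if len(c): P.append(blk(bp(c.max()+.5,r,z)))
P=np.array(P);k=np.polyfit(P[:,0],P[:,1],1)
print("rows",v.min(),v.max(),"x range",P[:,0].min(),P[:,0].max(),"-y edge",np.median(P[:,1]),"slope",k[0])
E
python3 s.py;python3 e.py 23
```

```text
5.7833 [-9.8 99.2] [567.4 156.   10.2] [ 3.141e+00 -1.000e-03  1.764e+00] [-1.2  5.2  2.1] 0.9959056777184956
rows 222 281 x range -74.9 53.4 -y edge 46.849999999999994 slope 0.0010362524059868792
```

step_arm([
  {"claw": 85,"delta_pos": [-3,0,-0.6],"turn": 0},
  {"claw": 85,"delta_pos": [-3,0,-0.6],"turn": 0},
  {"claw": 85,"delta_pos": [-3,0,-0.6],"turn": 0},
  {"claw": 85,"delta_pos": [-3,0,-0.6],"turn": 0},
  {"claw": 85,"delta_pos": [-3,0,-0.6],"turn": 0},
  {"claw": 85,"delta_pos": [-3,0,-0.6],"turn": 0},
  {"claw": 85,"delta_pos": [-3,0,-0.6],"turn": 0},
  {"claw": 85,"delta_pos": [-3,0,-0.6],"turn": 0},
])

```text
clock: 6.5
eef_pos: [571.9, 132.8, 15.0]
tcp_rot: [3.141, -0.001, 1.763]
contact_force: [-1.2, 6.5, 5.1]
opening: 0.993
grasp_force: 3.7
```

```bash
python3 s.py;python3 e.py 30
```

```text
6.5 [-9.8 75.5] [571.9 132.8  15. ] [ 3.141e+00 -1.000e-03  1.763e+00] [-1.2  6.5  5.1] 0.9933418743459453Traceback (most recent call last):
  File "e.py", line 10, in <module>
    for r in range(v.min()+2,v.max()-1):
                   ~~~~~^^
    return umr_minimum(a, axis, None, out, keepdims, initial, where)
ValueError: zero-size array to reduction operation minimum which has no identity
```

step_arm([
  {"claw": 85,"delta_pos": [-2.5,0,-1.5],"turn": 0},
  {"claw": 85,"delta_pos": [-2.5,0,-1.5],"turn": 0},
  {"claw": 85,"delta_pos": [-2.5,0,-1.5],"turn": 0},
  {"claw": 85,"delta_pos": [-2.5,0,-1.5],"turn": 0},
  {"claw": 85,"delta_pos": [-2.5,0,-1.5],"turn": 0},
  {"claw": 85,"delta_pos": [-2.5,0,-1.5],"turn": 0},
])

```text
clock: 7.05
eef_pos: [574.6, 117.9, 23.9]
tcp_rot: [3.141, -0.001, 1.763]
contact_force: [-1.3, 6.8, 4.8]
opening: 0.993
grasp_force: 3.5
```

```bash
python3 s.py; python3 - <<'E'
from s import *
f=grab_frame("scene");cv2.imwrite("pics/s2.png",cv2.resize(f["img"][170:300,270:430,::-1],None,fx=4.5,fy=4.5,interpolation=cv2.INTER_CUBIC))
E
```

```text
7.05 [-10.   60.5] [574.6 117.9  23.9] [ 3.141e+00 -1.000e-03  1.763e+00] [-1.3  6.8  4.8] 0.9934976088323005
```

View pics/s2.png

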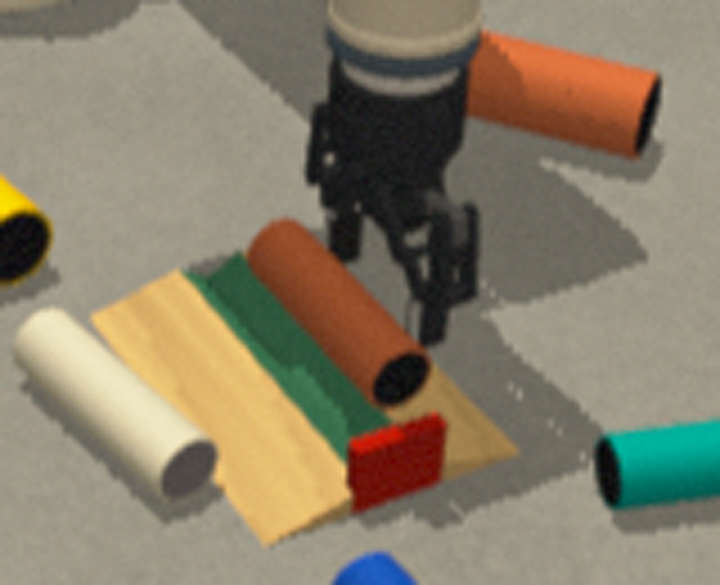

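The scene view shows the pipe near the crest, parallel to the groove, with its near end at crop (400,380). The white pipe hasn't moved. I'll take it over the crest slowly.

step_arm([
  {"claw": 85,"delta_pos": [-2,0,-0.7],"turn": 0},
  {"claw": 85,"delta_pos": [-2,0,-0.5],"turn": 0},
  {"claw": 85,"delta_pos": [-2,0,-0.5],"turn": 0},
  {"claw": 85,"delta_pos": [-2,0,0],"turn": 0},
  {"claw": 85,"delta_pos": [-2,0,0],"turn": 0},
  {"claw": 85,"delta_pos": [-2,0,0],"turn": 0},
  {"claw": 85,"delta_pos": [-2,0,0],"turn": 0},
  {"claw": 85,"delta_pos": [0,0,0],"turn": 0},
])

```text
clock: 7.77
eef_pos: [577.0, 103.1, 25.0]
tcp_rot: [-3.141, 0.0, 1.763]
contact_force: [-0.0, 0.4, 0.2]
opening: 0.997
grasp_force: 0.0
```

```bash
python3 s.py; python3 - <<'E'
from s import *
f=grab_frame("scene");h=hsv(f);m=comp(org(h),proj(f,place(B,[[-10,10,30]]))[0])
for y,z in((0,28),(10,33),(15,36)):
    c=hullfeat(f,cyl([*place(B,[[-10,y,0]])[0,:2],.193],z));print(y,c)
print(feat(cv2.moments(m,True)),m.sum(),cv2.boundingRect(m))
E
```

```text
7.7667 [-10.5  45.4] [577.  103.1  25. ] [-3.141  0.     1.763] [-0.   0.4  0.2] 0.9974159406128008
0 (array([335.11761348, 244.42546796]), np.float64(0.8408549646305269))
10 (array([338.57260462, 241.80698973]), np.float64(0.831659764854807))
15 (array([340.3071572 , 240.34531541]), np.float64(0.8268369384849453))
(array([331.78962963, 242.36296296]), np.float64(0.8337919483929914)) 675 (314, 224, 40, 42)
```

The contact force has dropped to zero and the pipe is in the groove. I'll back off, rise, and go round to the open end with the fingers shut and turned 90°.

step_arm([
  {"claw": 85,"delta_pos": [8,0,0],"turn": 0},
  {"claw": 85,"delta_pos": [17,0,-5],"turn": 0},
  {"claw": 85,"delta_pos": [0,0,-30],"turn": 0},
  {"claw": 85,"delta_pos": [0,0,-35],"turn": 0},
  {"claw": 85,"delta_pos": [0,0,-30],"turn": 0},
  {"claw": 40,"delta_pos": [-18,-25,0],"turn": 0},
  {"claw": 0,"delta_pos": [-18,-25,0],"turn": 0},
  {"claw": 0,"delta_pos": [-18,-25,0],"turn": 0},
])

```text
clock: 8.48
eef_pos: [508.5, 61.0, 125.8]
tcp_rot: [3.14, 0.0, 1.765]
contact_force: [0.5, 0.3, -0.1]
opening: 0.6
grasp_force: 0.0
```

step_arm([
  {"claw": 0,"delta_pos": [-17,-27,0],"turn": 0},
  {"claw": 0,"delta_pos": [0,0,0],"turn": 0.121},
  {"claw": 0,"delta_pos": [0,0,0],"turn": 0.121},
  {"claw": 0,"delta_pos": [0,0,0],"turn": 0.121},
  {"claw": 0,"delta_pos": [0,0,0],"turn": 0.121},
  {"claw": 0,"delta_pos": [0,0,0],"turn": 0.121},
  {"claw": 0,"delta_pos": [0,0,0],"turn": 0.121},
  {"claw": 0,"delta_pos": [0,0,0],"turn": 0.121},
])

```text
clock: 9.15
eef_pos: [485.7, 39.5, 125.2]
tcp_rot: [-3.142, -0.0, 0.911]
contact_force: [0.3, 0.9, 0.2]
opening: 0.003
grasp_force: 0.0
```

step_arm([
  {"claw": 0,"delta_pos": [0,0,0],"turn": 0.121},
  {"claw": 0,"delta_pos": [0,0,0],"turn": 0.121},
  {"claw": 0,"delta_pos": [0,0,0],"turn": 0.121},
  {"claw": 0,"delta_pos": [0,0,0],"turn": 0.121},
  {"claw": 0,"delta_pos": [0,0,0],"turn": 0.121},
  {"claw": 0,"delta_pos": [0,0,0],"turn": 0.118},
  {"claw": 0,"delta_pos": [0,0,0],"turn": 0},
])

```text
clock: 9.73
eef_pos: [485.7, 39.5, 125.2]
tcp_rot: [-3.142, -0.0, 0.189]
contact_force: [-0.2, 1.0, 0.4]
opening: -0.0
grasp_force: 0.0
```

```bash
python3 s.py; cat > p.py <<'E'
from s import *
for n in("top","scene"):
    f=grab_frame(n);h=hsv(f);m=org(h).astype(np.uint8)
    m=comp(m,proj(f,place(B,[[5,0,30]]))[0])
    r=fit(lambda p:cyl(p,28),[(f,m)],[*place(B,[[0,0,0]])[0,:2],.19]);print(n,r[0],blk(r[0]),m.sum(),cv2.boundingRect(m))
E
python3 p.py; python3 - <<'E'
from s import *
a=grab_frame("top")["img"];b=grab_frame("wrist")["img"]
cv2.imwrite("pics/c3.png",np.hstack([cv2.resize(a[170:320,200:400],(400,300)),cv2.resize(b,(400,300))])[:,:,::-1])
E
```

```text
9.7333 [-112.3    0.5] [485.7  39.5 125.2] [-3.142 -0.     0.189] [-0.2  1.   0.4] -2.321131096302474e-05
top [6.1661e+02 6.4134e+01 2.1100e-01] [20.9 -0.4] 665 (279, 215, 24, 38)
scene [5.76705e+02 5.54530e+01 2.05000e-01] [-19.9  -1.3] 668 (315, 224, 41, 42)
```

View pics/c3.png

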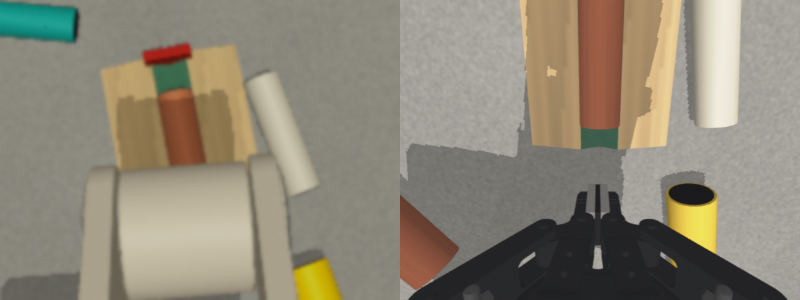

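The pipe is seated in the groove, with clear green on both ends and the white pipe untouched. I'll descend behind its end and push gently.

step_arm([
  {"claw": 0,"delta_pos": [0,0,25],"turn": 0},
  {"claw": 0,"delta_pos": [0,0,30],"turn": 0},
  {"claw": 0,"delta_pos": [0,0,25],"turn": 0},
  {"claw": 0,"delta_pos": [0,0,12],"turn": 0},
  {"claw": 0,"delta_pos": [0,0,6],"turn": 0},
  {"claw": 0,"delta_pos": [4,0,0],"turn": 0},
  {"claw": 0,"delta_pos": [4,0,0],"turn": 0},
  {"claw": 0,"delta_pos": [4,0,0],"turn": 0},
])

```text
clock: 10.6
eef_pos: [499.1, 41.4, 28.2]
tcp_rot: [3.141, -0.002, 0.194]
contact_force: [-0.3, -0.9, 0.2]
opening: -0.0
grasp_force: 0.0
```

step_arm([
  {"claw": 0,"delta_pos": [2,0,0],"turn": 0},
  {"claw": 0,"delta_pos": [2,0,0],"turn": 0},
  {"claw": 0,"delta_pos": [2,0,0],"turn": 0},
  {"claw": 0,"delta_pos": [2,0,0],"turn": 0},
  {"claw": 0,"delta_pos": [2,0,0],"turn": 0},
  {"claw": 0,"delta_pos": [2,0,0],"turn": 0},
  {"claw": 0,"delta_pos": [2,0,0],"turn": 0},
  {"claw": 0,"delta_pos": [2,0,0],"turn": 0},
])

```text
clock: 11.27
eef_pos: [512.7, 44.3, 27.0]
tcp_rot: [-3.142, 0.001, 0.194]
contact_force: [-3.1, -1.6, 2.1]
opening: 0.003
grasp_force: 1.5
```

step_arm([
  {"claw": 0,"delta_pos": [2,0,0],"turn": 0},
  {"claw": 0,"delta_pos": [2,0,0],"turn": 0},
  {"claw": 0,"delta_pos": [2,0,0],"turn": 0},
  {"claw": 0,"delta_pos": [2,0,0],"turn": 0},
  {"claw": 0,"delta_pos": [2,0,0],"turn": 0},
  {"claw": 0,"delta_pos": [2,0,0],"turn": 0},
  {"claw": 0,"delta_pos": [2,0,0],"turn": 0},
])

```text
clock: 11.85
eef_pos: [527.3, 47.1, 27.2]
tcp_rot: [3.142, -0.0, 0.194]
contact_force: [-1.0, -0.6, -0.4]
opening: -0.0
grasp_force: 0.6
```

```bash
python3 s.py; python3 p.py
```

```text
11.85 [-70.   0.] [527.3  47.1  27.2] [ 3.142 -0.     0.194] [-1.  -0.6 -0.4] -0.0002496756109579906
top [6.49965e+02 7.03970e+01 2.35000e-01] [54.9 -0.6] 450 (278, 206, 21, 27)
scene [6.05094e+02 6.16380e+01 2.30000e-01] [ 9.1 -0.6] 760 (319, 227, 51, 57)
```

step_arm([
  {"claw": 0,"delta_pos": [2,0,0],"turn": 0},
  {"claw": 0,"delta_pos": [2,0,0],"turn": 0},
  {"claw": 0,"delta_pos": [2,0,0],"turn": 0},
  {"claw": 0,"delta_pos": [2,0,0],"turn": 0},
  {"claw": 0,"delta_pos": [2,0,0],"turn": 0},
  {"claw": 0,"delta_pos": [2,0,0],"turn": 0},
  {"claw": 0,"delta_pos": [1.5,0,0],"turn": 0},
  {"claw": 0,"delta_pos": [1,0,0],"turn": 0},
])

```text
clock: 12.62
eef_pos: [541.5, 49.9, 27.2]
tcp_rot: [3.142, -0.0, 0.194]
contact_force: [-3.3, -1.3, 0.8]
opening: -0.003
grasp_force: 1.3
```

step_arm([
  {"claw": 0,"delta_pos": [1,0,0],"turn": 0},
  {"claw": 0,"delta_pos": [1,0,0],"turn": 0},
])

```text
clock: 12.78
eef_pos: [543.1, 50.2, 27.2]
tcp_rot: [3.142, 0.0, 0.194]
contact_force: [-2.4, -1.5, 1.6]
opening: 0.002
grasp_force: 1.4
```

step_arm([
  {"claw": 0,"delta_pos": [1,0,0],"turn": 0},
])

```text
clock: 12.87
eef_pos: [544.2, 50.4, 27.2]
tcp_rot: [3.142, 0.0, 0.194]
contact_force: [-1.4, -1.2, 0.6]
opening: 0.002
grasp_force: 1.2
```

step_arm([
  {"claw": 0,"delta_pos": [1,0,0],"turn": 0},
])

```text
clock: 12.95
eef_pos: [545.3, 50.6, 27.2]
tcp_rot: [3.142, -0.0, 0.194]
contact_force: [-2.4, -0.7, 0.8]
opening: -0.001
grasp_force: 1.1
```

step_arm([
  {"claw": 0,"delta_pos": [1,0,0],"turn": 0},
])

```text
clock: 13.03
eef_pos: [546.3, 50.8, 27.2]
tcp_rot: [3.142, -0.0, 0.194]
contact_force: [-1.6, -1.5, 0.9]
opening: 0.003
grasp_force: 1.1
```

step_arm([
  {"claw": 0,"delta_pos": [0.7,0,0],"turn": 0},
])

```text
clock: 13.12
eef_pos: [546.6, 50.9, 27.1]
tcp_rot: [3.142, 0.001, 0.194]
contact_force: [-5.8, -2.3, 4.3]
opening: 0.001
grasp_force: 2.8
```

step_arm([
  {"claw": 0,"delta_pos": [0.5,0,0],"turn": 0},
  {"claw": 0,"delta_pos": [0,0,0],"turn": 0},
])

```text
clock: 13.28
eef_pos: [546.6, 50.9, 27.0]
tcp_rot: [-3.142, 0.002, 0.194]
contact_force: [-4.7, -1.9, 2.8]
opening: 0.005
grasp_force: 2.5
```

```bash
python3 s.py
```

```text
13.2833 [-50.3   0. ] [546.6  50.9  27. ] [-3.142e+00  2.000e-03  1.940e-01] [-4.7 -1.9  2.8] 0.00529229030995856
```

The force rose and the TCP stopped at x_b≈-50 (I predicted -51), so the pipe is against the stop. I'll retreat gently.

step_arm([
  {"claw": 0,"delta_pos": [-1,0,0],"turn": 0},
  {"claw": 0,"delta_pos": [-2,0,0],"turn": 0},
  {"claw": 0,"delta_pos": [-10,0,0],"turn": 0},
  {"claw": 0,"delta_pos": [-25,0,0],"turn": 0},
  {"claw": 0,"delta_pos": [-25,0,0],"turn": 0},
  {"claw": 0,"delta_pos": [0,0,-30],"turn": 0},
  {"claw": 0,"delta_pos": [0,0,-35],"turn": 0},
  {"claw": 0,"delta_pos": [0,0,-35],"turn": 0},
])

```text
clock: 13.95
eef_pos: [483.9, 38.7, 127.8]
tcp_rot: [-3.141, 0.002, 0.194]
contact_force: [0.4, 1.1, 0.2]
opening: 0.001
grasp_force: 0.0
```

step_arm([
  {"claw": 0,"delta_pos": [-30,0,-25],"turn": 0},
  {"claw": 0,"delta_pos": [-30,-20,-25],"turn": 0},
  {"claw": 0,"delta_pos": [-20,-30,-20],"turn": 0},
  {"claw": 0,"delta_pos": [0,-38,0],"turn": 0},
  {"claw": 0,"delta_pos": [0,-38,0],"turn": 0},
  {"claw": 0,"delta_pos": [0,-38,0],"turn": 0},
  {"claw": 0,"delta_pos": [0,-38,0],"turn": 0},
  {"claw": 0,"delta_pos": [0,0,0],"turn": 0},
])

```text
clock: 14.62
eef_pos: [368.8, 226.2, 196.4]
tcp_rot: [-3.139, -0.002, 0.197]
contact_force: [-0.4, -1.2, 0.6]
opening: -0.001
grasp_force: 0.0
```

```bash
python3 s.py; python3 p.py; python3 - <<'E'
from s import *
a=grab_frame("top")["img"];b=grab_frame("scene")["img"]
cv2.imwrite("pics/c4.png",np.hstack([cv2.resize(a[170:320,200:400],(400,300)),cv2.resize(b[180:300,270:430],(400,300))])[:,:,::-1])
E
```

```text
14.6167 [-191.2  206.2] [368.8 226.2 196.4] [-3.139e+00 -2.000e-03  1.970e-01] [-0.4 -1.2  0.6] -0.0011153581837019262
top [6.29594e+02 6.68170e+01 1.93000e-01] [34.2 -0.2] 1124 (271, 195, 33, 66)
scene [6.19977e+02 6.42580e+01 2.28000e-01] [24.3 -0.9] 739 (322, 232, 48, 52)
```

View pics/c4.png

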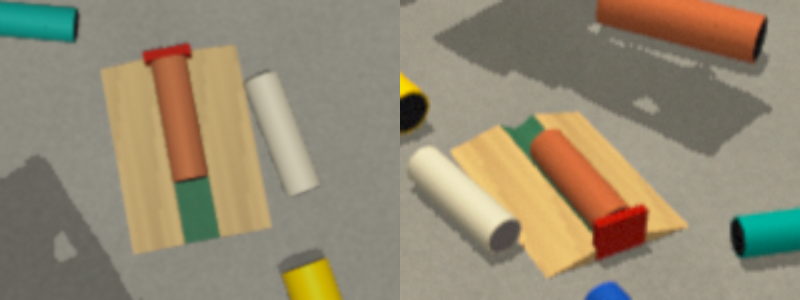

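The pipe is seated in the groove and butted against the stop, at (170,55) in the left half of the picture. The white pipe is unmoved and the arm is clear, so I'm handing in.

```bash
python3 -c "
from rig import *
print(sign_off())"
```

```text
the job is handed in; nothing more can be done
None
```

The copper pipe is seated in the V-groove against the red stop, moved only by finger pushes; the arm is clear and the job is handed in at about 15 s, though on the ramp it may have slid partly rather than rolled.

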